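# Run a fingertip along the flip lids

### The arm

A 6-joint arm with a two-finger parallel gripper is mounted at the origin on a cart in front of the work surface, level with it; the furniture and walls round the work are solid. World frame = base frame: x ahead of the robot, y to its left, z up, the work surface at z = 0. Lengths are in m, angles in rad, forces in N, time in s.
With the tool pointing down it reaches from about 0.425 to 0.95 m from the base axis. Payload 3.5 kg.
Tool frame: the origin (TCP) lies on the centre line of the jaws, within the pads' length; the fingertips stand 25 mm ahead of it and the grasp point (between the pads) lies 6 mm ahead of it (ctrl.finger_overhang is the distance from the TCP to the fingertips, in m); z points along the fingers, y is the line along which they close (so a half turn about z gives the same grasp; the last joint's range is limited). The gripper opens to 85 mm and grips with 20 to 120 N. Pads are 22 mm wide; open, the fingers measure 114 mm over their backs; the gripper's body (76 mm by 85 mm) begins 54 mm behind the grasp point. The pads swing forward as they close: fully open they stand 13 mm farther back than shut.
Start: joints at [0.954, 0.286, 1.577, -0, 1.279, -0.15], TCP at [0.304, 0.603, 0.256] pointing down, gripper open.
Joint ranges: [-2.77, 2.77], [-0.9, 2.22], [0.21, 2.48], [-1.53, 4.67], [0.24, 2.81], [-2.84, 2.84]. Speed limits (rad/s): [2.79, 2.79, 3.14, 3.14, 3.14, 3.14].

### API

Orientations are given as a unit quaternion [x, y, z, w].
In Python, from plant import get_state, imaging, job, ctrl gives the robot as it stands.
- The arm moves only by the tool jog_arm, never from a script. Its argument "increments" is a list of rows, each an object of numbers: "dx", "dy", "dz": the shift along the world's x, y, z each as a share of 12 cm, from -1 to 1; "ax", "ay", "az": the turn, a rotation vector about the world's x, y, z each as a share of pi/2 rad, from -1 to 1; "gripper": the gripper command: -1 is shut, 1 is fully open, values between are in proportion. A call has 1 to 10 rows; each row is the pose to reach, as a shift and turn from the pose commanded when the call began; what a row does not reach only later rows make up. A row lasts 1/10 s, in which the tool goes at most 50 mm and 8.59 degrees, less where a joint would pass 70% of its speed; a pose out of reach is approached as far as the arm can. A call with a number of a shift or a turn outside -1 to 1 is refused whole. A call with a gripper value outside its range is refused whole. The fingers move at their own pace and stop on an object; "force" is the grip in N (left out, the last holds). Time passes only in rows, so rows that repeat a pose let the fingers close. It gives the time, the measured TCP pose, the force, the opening and the grip force at its end, in the units of the state.
- get_state(): the state, without advancing time (a new reading comes with each control period).
- imaging.read_camera(name): name is "scene" or "top" or "wrist"; returns a dict with "frame" (384x512x3 uint8, blue, green, red), "depth" (384x512 float32, m along the optical axis (not along the pixel's ray), 0 where there is no reading), "camera_matrix" (3x3 intrinsics, pixels), "extrinsics" (4x4, takes a point from camera to world coordinates); the wrist camera has in their place "mount" (4x4, takes a point from camera to tool coordinates, whose origin is the TCP and whose axes are the flange's). Camera axes: x right, y up, looking along -z (the intrinsics and any distortion apply to the point x, -y, -z); pixel columns grow to the right and rows downward; lengths in m; the calibration is good to about 2 mm. A picture is of the moment at which its call begins: read the wrist's pose just before it.
- job.sign_off(): hands the job in; it is judged then, once.
The state is a dict: "time": time; "qpos": joint angles; "dq": joint speeds; "joint_efforts": joint torques, N m; "eef_pos": TCP position; "tcp_rot": TCP orientation; "contact_force": force on the tool from outside, world axes, zero at the start; "wrist_torque": the same for the moment, N m; "opening": opening from 0.0 (shut) to 1.0 (fully open); "finger_force": force on a finger pad.
Only numpy, scipy, OpenCV 4.12 (cv2) and the standard library are available. Lean on these libraries where they do the work, as an engineer would, in place of code of your own. Each camera call takes 0.05 s, during which the arm holds its last target. There are 200 camera calls.

### The job

Close the five flip lids on the long rack of tubes: with the gripper's fingertips, in one light run along the row, starting at the end that lies on the hinge side of the tubes, stroke each lid over in turn until it lies shut on its tube, without lifting away from the row in between. Pinch or lift nothing, leave the rack standing where it is, leave the three lids of the short rack open, and disturb nothing else.

Things in the scene. Friction and masses are not known exactly. Their poses are not given: they have to be found in the camera images.
- long_rack: Loose grey rack, 0.6 kg or so, 50 mm wide (x), 168 mm long (y); five clear tubes stand in it in one row along y, 32 mm apart, rims 66 mm above the surface, each with an attached white flip lid. Origin: centre of underside, z up.  This is the rack to close.
- long_rack_first (a point): Top centre, when shut, of the lid of the first tube (-y end, the hinge side of the tubes); 69 mm above the surface
- long_rack_last (a point): Top centre, when shut, of the lid of the fifth and last tube (+y end); 128 mm from the first
- short_rack: Loose grey rack, 0.6 kg or so, 50 mm wide (x), 104 mm long (y); three clear tubes stand in it in one row along y, 32 mm apart, rims 66 mm above the surface, each with an attached white flip lid. Origin: centre of underside, z up.  Its tubes are still to be filled: leave it alone, lids open.
- long_rack_lid0 (a joint): First lid from the -y end of the long rack: disc 20 mm across, 3 mm thick, with tab; hinge (axis x) 11.5 mm to -y of its tube's centre at rim height, tab's end 26.5 mm from the hinge. Rad: 0 = shut, flat, top 69 mm above the surface; 1.57 = upright; 2.1 = stop, leaning to -y. Friction (0.15 N at the tab) keeps it where it is left; no spring or snap.
- long_rack_lid1 (a joint): Second lid from the -y end of the long rack: disc 20 mm across, 3 mm thick, with tab; hinge (axis x) 11.5 mm to -y of its tube's centre at rim height, tab's end 26.5 mm from the hinge. Rad: 0 = shut, flat, top 69 mm above the surface; 1.57 = upright; 2.1 = stop, leaning to -y. Friction (0.15 N at the tab) keeps it where it is left; no spring or snap.
- long_rack_lid2 (a joint): Third lid from the -y end of the long rack: disc 20 mm across, 3 mm thick, with tab; hinge (axis x) 11.5 mm to -y of its tube's centre at rim height, tab's end 26.5 mm from the hinge. Rad: 0 = shut, flat, top 69 mm above the surface; 1.57 = upright; 2.1 = stop, leaning to -y. Friction (0.15 N at the tab) keeps it where it is left; no spring or snap.
- long_rack_lid3 (a joint): Fourth lid from the -y end of the long rack: disc 20 mm across, 3 mm thick, with tab; hinge (axis x) 11.5 mm to -y of its tube's centre at rim height, tab's end 26.5 mm from the hinge. Rad: 0 = shut, flat, top 69 mm above the surface; 1.57 = upright; 2.1 = stop, leaning to -y. Friction (0.15 N at the tab) keeps it where it is left; no spring or snap.
- long_rack_lid4 (a joint): Fifth lid from the -y end of the long rack: disc 20 mm across, 3 mm thick, with tab; hinge (axis x) 11.5 mm to -y of its tube's centre at rim height, tab's end 26.5 mm from the hinge. Rad: 0 = shut, flat, top 69 mm above the surface; 1.57 = upright; 2.1 = stop, leaning to -y. Friction (0.15 N at the tab) keeps it where it is left; no spring or snap.
- short_rack_lid0 (a joint): First lid from the -y end of the short rack: disc 20 mm across, 3 mm thick, with tab; hinge (axis x) 11.5 mm to -y of its tube's centre at rim height, tab's end 26.5 mm from the hinge. Rad: 0 = shut, flat, top 69 mm above the surface; 1.57 = upright; 2.1 = stop, leaning to -y. Friction (0.15 N at the tab) keeps it where it is left; no spring or snap.
- short_rack_lid1 (a joint): Second lid from the -y end of the short rack: disc 20 mm across, 3 mm thick, with tab; hinge (axis x) 11.5 mm to -y of its tube's centre at rim height, tab's end 26.5 mm from the hinge. Rad: 0 = shut, flat, top 69 mm above the surface; 1.57 = upright; 2.1 = stop, leaning to -y. Friction (0.15 N at the tab) keeps it where it is left; no spring or snap.
- short_rack_lid2 (a joint): Third lid from the -y end of the short rack: disc 20 mm across, 3 mm thick, with tab; hinge (axis x) 11.5 mm to -y of its tube's centre at rim height, tab's end 26.5 mm from the hinge. Rad: 0 = shut, flat, top 69 mm above the surface; 1.57 = upright; 2.1 = stop, leaning to -y. Friction (0.15 N at the tab) keeps it where it is left; no spring or snap.
- pcr_rack: pink 96-well rack, 83x125x25 mm; a bystander. Origin at the centre of its underside.
- slim_marker: capped marker pen lying down, 137 mm long, 13 mm high; a bystander. Origin at the centre of its underside.
- tweezers: forceps lying flat, 120 mm long, 10 mm high; a bystander. Origin at the centre of its underside.
- tape_roll: roll of tape lying flat, 66 mm across, 19 mm high; a bystander. Origin at the centre of its underside.
- white_bottle: white bottle, 66 mm across, 130 mm tall; a bystander. Origin at the centre of its underside.
- small_tray: small empty white tray, 72x116x16 mm; a bystander. Origin at the centre of its underside.
Not all that is in view belongs to the job. Leave any orange look-alike of the long_rack alone.

How it is judged:
By the outcome, as a careful person would: the job done as asked, in the order asked, and still so for the second after the job is handed in, with the robot touching nothing.
It also fails if it takes over 38 s, if anything falls off the work surface, if the arm or the gripper's body presses on something with over 40 N, if the wrist force passes 120 N, or if a joint passes its speed limit or range.

## Working session

There is one attempt and no reset: what is moved stays moved. The work goes in short steps, Python scripts to look and compute and a tool call to move; the robot and the scene stay as the last step left them, time stands still between calls to the robot, and variables do not carry over. Pictures are saved under pics/ and viewed, at most 10 in all, crops included, and the job is handed in when it is done.

Besides the shell and the picture viewer there is one more tool, called after "Emit:" in YAML: its name, and indented under it one key for each argument. jog_arm: Moves the arm, as the interface text tells. Shift numbers are shares of 12 cm and turn numbers shares of pi/2 rad, none past 1 either way. Its arguments: {"type":"object","properties":{"increments":{"type":"array"},"force":{"type":"number"}},"required":["increments"]}

```bash
mkdir -p pics; ls; cat > h.py <<'E'
import numpy as np,cv2
from plant import get_state,imaging,job,ctrl
def world(c,E=None):
    E=c["extrinsics"] if E is None else E
    K=c["camera_matrix"];d=c["depth"];v,u=np.mgrid[:384,:512]
    x=(u-K[0,2])/K[0,0]*d;y=(v-K[1,2])/K[1,1]*d
    p=np.stack([x,-y,-d,np.ones_like(d)],-1)
    return (p@E.T)[...,:3]
E
python3 - <<'E'
from h import *
ims=[]
for n in("top","scene"):
    c=imaging.read_camera(n);ims.append(c);cv2.imwrite(f"pics/{n}0.png",c["frame"])
    np.savez(f"{n}.npz",**{k:v for k,v in c.items() if isinstance(v,np.ndarray)})
    print(n,c.keys(),c["extrinsics"].round(3),c["camera_matrix"])
print(get_state())
E
```

```text
pics
top dict_keys(['frame', 'depth', 'camera_matrix', 'extrinsics']) [[ 0.012  0.997 -0.082  0.483]
 [-1.     0.01  -0.02   0.033]
 [-0.019  0.082  0.996  1.17 ]
 [ 0.     0.     0.     1.   ]] [[400.28134002   0.         253.92190248]
 [  0.         400.28134002 195.31705812]
 [  0.           0.           1.        ]]
scene dict_keys(['frame', 'depth', 'camera_matrix', 'extrinsics']) [[ 0.791  0.382 -0.478  0.003]
 [-0.612  0.515 -0.6   -0.675]
 [ 0.017  0.768  0.641  0.833]
 [ 0.     0.     0.     1.   ]] [[356.66697331   0.         255.43931328]
 [  0.         356.66697331 185.77010756]
 [  0.           0.           1.        ]]
{'time': 0.1, 'qpos': array([ 9.54039068e-01,  2.87087011e-01,  1.57800429e+00, -2.93679373e-06,
        1.27856723e+00, -1.50007056e-01]), 'dq': array([-2.03569261e-07, -2.31266203e-03, -4.56107807e-03,  4.64012976e-04,
       -2.52227813e-03,  2.31193863e-04]), 'joint_efforts': array([ 1.22270991e-03, -4.07303238e+01, -2.93694627e+01, -1.12062512e-04,
        3.48058791e-03,  3.54237625e-05]), 'eef_pos': array([0.30341348, 0.60237847, 0.25509305]), 'tcp_rot': array([ 2.31261906e-01,  9.72890983e-01, -9.58474901e-04, -3.85075292e-04]), 'contact_force': array([-0.0275355 , -0.82104906, -0.50205611]), 'wrist_torque': array([-0.01788661,  0.00608602, -0.05183822]), 'finger_force': 0.0, 'opening': 1.001668516879574}
```

View pics/top0.png

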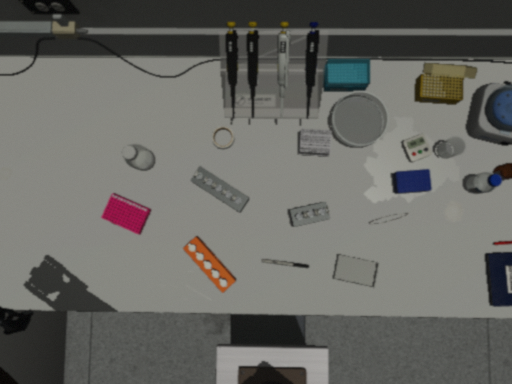

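View pics/scene0.png

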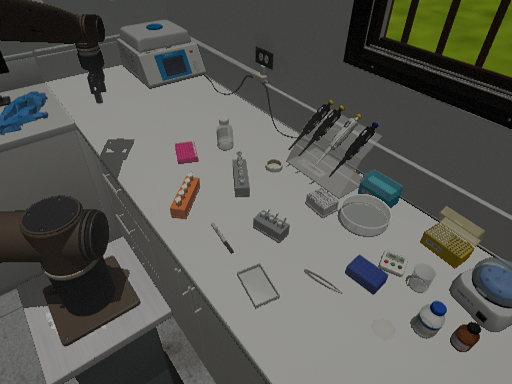

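The top view shows the grey long rack at about (220,189), the short rack at (309,214) and the orange decoy at (209,264). Next I need the rack's pose and its hinge side.

```bash
python3 - <<'E'
from h import *
t=dict(np.load("top.npz"));s=dict(np.load("scene.npz"))
a=cv2.resize(t["frame"][155:220,180:260],(480,390),interpolation=2)
b=cv2.resize(s["frame"][140:205,215:270],(320,390),interpolation=2)
cv2.imwrite("pics/crop0.png",np.clip(np.hstack([a,b]).astype(float)*1.3,0,255).astype(np.uint8))
W=world(t);Z=W[...,2]
m=np.zeros(Z.shape,bool);m[155:220,180:260]=1
m&=(Z>.03)
n,l,st,c=cv2.connectedComponentsWithStats(m.astype(np.uint8))
print(st[1:],c[1:])
k=1+st[1:,4].argmax();P=W[l==k];
print("z pct",np.percentile(P[:,2],[5,25,50,75,95]))
B=P[P[:,2]<.06];r=cv2.minAreaRect(P[:,:2].astype(np.float32)*1000);print(r,np.degrees(0))
print(cv2.boxPoints(r))
R=cv2.PCACompute(P[:,:2].astype(np.float32),None);print(R)
ax=R[1][0];ax=ax if ax[1]>0 else -ax
q=(P[:,:2]-np.array(r[0])/1000)@ax
for i in range(-90,95,8):
  s_=P[(q>i/1e3)&(q<=(i+8)/1e3),2]; print(i,len(s_),s_.max().round(3) if len(s_) else 0, np.median(s_).round(3) if len(s_) else 0)
E
```

```text
[[ 208  155    1    1    1]
 [ 243  158    1    1    1]
 [ 257  163    1    1    1]
 [ 259  165    1    1    1]
 [ 190  166   59   47 1043]
 [ 190  174    1    1    1]
 [ 247  175    1    1    1]
 [ 186  176    1    1    1]
 [ 180  183    1    1    1]
 [ 240  188    1    1    1]
 [ 182  196    1    1    1]
 [ 254  198    1    1    1]
 [ 250  204    1    1    1]
 [ 224  207    1    1    1]
 [ 245  207    1    1    1]
 [ 218  215    1    1    1]
 [ 241  217    1    1    1]] [[208.         155.        ]
 [243.         158.        ]
 [257.         163.        ]
 [259.         165.        ]
 [219.06423778 189.05944391]
 [190.         174.        ]
 [247.         175.        ]
 [186.         176.        ]
 [180.         183.        ]
 [240.         188.        ]
 [182.         196.        ]
 [254.         198.        ]
 [250.         204.        ]
 [224.         207.        ]
 [245.         207.        ]
 [218.         215.        ]
 [241.         217.        ]]
z pct [0.04109883 0.04358215 0.04567087 0.0561442  0.08319288]
((570.8504638671875, 121.56938171386719), (244.8904571533203, 51.57115173339844), 57.11655044555664) 0.0
[[482.71692    32.74254  ]
 [526.02515     4.7429123]
 [658.984     210.39622  ]
 [615.6758    238.39584  ]]
(array([[0.5906044 , 0.15276366]], dtype=float32), array([[ 0.53741854,  0.8433156 ],
       [ 0.8433156 , -0.53741854]], dtype=float32))
-90 0 0 0
-82 0 0 0
-74 0 0 0
-66 0 0 0
-58 0 0 0
-50 20 0.049 0.043
-42 50 0.05 0.045
-34 54 0.069 0.046
-26 51 0.068 0.046
-18 58 0.096 0.046
-10 36 0.086 0.045
-2 54 0.07 0.045
6 52 0.069 0.046
14 57 0.096 0.047
22 36 0.091 0.045
30 53 0.068 0.046
38 48 0.068 0.047
46 59 0.092 0.047
54 39 0.092 0.045
62 52 0.068 0.046
70 55 0.084 0.047
78 52 0.095 0.046
86 35 0.05 0.044
94 57 0.069 0.047
```

View pics/crop0.png

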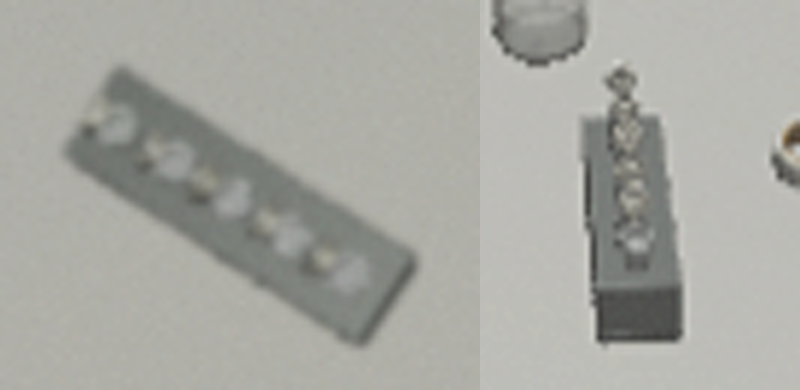

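The lids lean on the upper-left side of each tube in the top crop, towards +x+y, so the hinge end is the far-left end. The stroke therefore runs from there towards world (-0.54,-0.84).

```bash
cat >> h.py <<'E'
def fit(W,cen,rad=.13):
    Z=W[...,2];D=np.hypot(W[...,0]-cen[0],W[...,1]-cen[1])
    m=((Z>.036)&(Z<.055)&(D<rad)).astype(np.uint8)
    m=cv2.morphologyEx(m,cv2.MORPH_CLOSE,np.ones((5,5),np.uint8));m=cv2.morphologyEx(m,cv2.MORPH_OPEN,np.ones((5,5),np.uint8))
    n,l,st,c=cv2.connectedComponentsWithStats(m);k=1+st[1:,4].argmax()
    P=W[(l==k)&(Z>.036)&(Z<.055)&(D<rad)]
    r=cv2.minAreaRect(P[:,:2].astype(np.float32)*1000);b=cv2.boxPoints(r)
    L=max([b[1]-b[0],b[2]-b[1]],key=np.linalg.norm);L=L/np.linalg.norm(L);L=L if L[1]<0 else -L
    return np.array(r[0])/1000,L,r[1],np.median(P[:,2])
def profile(W,c,L):
    n=np.array([-L[1],L[0]]);d=W[...,:2]-c
    u=d@L*1000;v=d@n*1000;z=W[...,2]*1000
    for lo,hi,nm in((66,72,"rim"),(78,100,"lid")):
        m=(abs(u)<105)&(abs(v)<22)&(z>lo-1)&(z<hi)
        im=np.c_[u[m],v[m],z[m]]
        print(nm,len(im),"v med",np.median(im[:,1]).round(1),"z p95",np.percentile(im[:,2],95).round(1))
        h,_=np.histogram(im[:,0],np.arange(-105,106,5));print(h)
E
python3 - <<'E'
from h import *
for f in("top","scene"):
    W=world(dict(np.load(f+".npz")))
    c,L,s,z=fit(W,(.575,.125));print(f,c,L,s,z);profile(W,c,L)
W=world(dict(np.load("top.npz")))
for n,p in dict(bottle=(138,156),tape=(223,138),short=(309,214)).items(): print(n,W[p[1],p[0]].round(3))
E
```

```text
top [0.59197913 0.15426692] [-0.53120863 -0.84724104] (167.09298706054688, 49.79570007324219) 0.04459280586582626
rim 72 v med 0.4 z p95 69.2
[0 0 0 0 0 0 2 3 2 5 0 0 0 6 4 5 1 0 0 4 2 2 4 0 0 2 6 4 3 1 0 0 4 4 4 4 0
 0 0 0 0 0]
lid 85 v med -0.1 z p95 93.3
[ 0  0  0  0  0  0 11  3  0  0  0  0 13  3  0  0  0  4 14  2  0  0  0  0
  9  9  0  0  0  0  5 12  0  0  0  0  0  0  0  0  0  0]
scene [0.59081989 0.1519707 ] [-0.5319113 -0.8468   ] (167.65362548828125, 49.52507019042969) 0.046141639791918876
rim 18 v med -0.8 z p95 71.2
[0 0 0 0 0 0 0 0 0 0 0 0 0 0 0 0 1 0 0 0 0 1 0 0 0 0 0 0 0 0 2 6 3 1 4 0 0
 0 0 0 0 0]
lid 91 v med 0.4 z p95 93.5
[ 0  0  0  0  0  8  8  0  0  0  3  8  6  0  0  0  1 13  3  1  0  0  0  8
 10  2  0  0  0  7  8  5  0  0  0  0  0  0  0  0  0  0]
bottle [0.674 0.37  0.102]
tape [ 0.749  0.15  -0.001]
short [ 0.523 -0.099  0.056]
```

Emit:
jog_arm:
  increments:
    - {"dx": 0.975,"dy": -0.97,"az": -0.06,"gripper": -1}
    - {"dx": 0.975,"dy": -0.97,"az": -0.06,"gripper": -1}
    - {"dx": 0.975,"dy": -0.97,"az": -0.06,"gripper": -1}
    - {"dx": 0.975,"dy": -0.97,"az": -0.06,"gripper": -1}
  force: 20

```text
$.increments[0]: bad value
```

Emit:
jog_arm:
  increments:
    - {"dx": 0.975,"dy": -0.97,"gripper": -1}
    - {"dx": 0.975,"dy": -0.97,"gripper": -1}
    - {"dx": 0.975,"dy": -0.97,"gripper": -1}
    - {"dx": 0.975,"dy": -0.97,"gripper": -1}

```text
$.increments[0]: bad value
```

Emit:
jog_arm:
  increments:
    - {"dx": 0.975,"dy": -0.97,"dz": -0.4,"gripper": -1}
    - {"dx": 0.975,"dy": -0.97,"dz": -0.4,"gripper": -1}
    - {"dx": 0.975,"dy": -0.97,"dz": -0.4,"gripper": -1}
    - {"dx": 0.975,"dy": -0.97,"dz": -0.4,"gripper": -1}
    - {"dx": 0.975,"dy": -0.97,"dz": -0.4,"gripper": -1}
    - {"dx": 0.975,"dy": -0.97,"dz": -0.4,"gripper": -1}

```text
$.increments[0]: bad value
```

Emit:
jog_arm:
  increments:
    - {"dx": 0.975,"dy": -0.97,"dz": 0,"ax": 0,"ay": 0,"az": -0.06,"gripper": -1}
    - {"dx": 0.975,"dy": -0.97,"dz": 0,"ax": 0,"ay": 0,"az": -0.06,"gripper": -1}
    - {"dx": 0.975,"dy": -0.97,"dz": 0,"ax": 0,"ay": 0,"az": -0.06,"gripper": -1}
    - {"dx": 0.975,"dy": -0.97,"dz": 0,"ax": 0,"ay": 0,"az": -0.06,"gripper": -1}
  force: 20

```text
time: 0.5
eef_pos: [0.4235, 0.4832, 0.2557]
tcp_rot: [0.279, 0.96, -0.001, 0.0]
contact_force: [0.9, -0.1, 0.4]
opening: 0.329
finger_force: 0.0
```

Emit:
jog_arm:
  increments:
    - {"dx": 0.97,"dy": -0.97,"dz": 0,"ax": 0,"ay": 0,"az": 0,"gripper": -1}
    - {"dx": 0.97,"dy": -0.97,"dz": 0,"ax": 0,"ay": 0,"az": 0,"gripper": -1}
    - {"dx": 0.97,"dy": -0.97,"dz": 0,"ax": 0,"ay": 0,"az": 0,"gripper": -1}
    - {"dx": 0.97,"dy": -0.97,"dz": 0,"ax": 0,"ay": 0,"az": 0,"gripper": -1}

```text
time: 0.9
eef_pos: [0.5397, 0.3668, 0.2558]
tcp_rot: [0.279, 0.96, -0.001, 0.0]
contact_force: [-0.2, 0.3, 0.2]
opening: 0.001
finger_force: 0.0
```

Emit:
jog_arm:
  increments:
    - {"dx": 0.97,"dy": -0.97,"dz": -0.4,"ax": 0,"ay": 0,"az": 0,"gripper": -1}
    - {"dx": 0.97,"dy": -0.97,"dz": -0.4,"ax": 0,"ay": 0,"az": 0,"gripper": -1}
    - {"dx": 0.97,"dy": -0.97,"dz": -0.4,"ax": 0,"ay": 0,"az": 0,"gripper": -1}
    - {"dx": 0.97,"dy": -0.97,"dz": -0.4,"ax": 0,"ay": 0,"az": 0,"gripper": -1}
    - {"dx": 0.97,"dy": -0.97,"dz": -0.4,"ax": 0,"ay": 0,"az": 0,"gripper": -1}
    - {"dx": 0.97,"dy": -0.97,"dz": -0.4,"ax": 0,"ay": 0,"az": 0,"gripper": -1}

```text
time: 1.5
eef_pos: [0.6529, 0.2545, 0.208]
tcp_rot: [0.277, 0.961, 0.0, -0.001]
contact_force: [-0.4, 0.1, 0.7]
opening: -0.003
finger_force: 0.0
```

```bash
python3 - <<'E'
from h import *
from scipy.spatial.transform import Rotation as R
s=get_state();c=imaging.read_camera("wrist");T=np.eye(4);T[:3,:3]=R.from_quat(s["tcp_rot"]).as_matrix();T[:3,3]=s["eef_pos"]
print(s["time"],s["eef_pos"],s["tcp_rot"],s["contact_force"],s["opening"],ctrl.finger_overhang)
E=T@c["mount"];print(c["mount"].round(3));W=world(c,E)
cv2.imwrite("pics/wrist1.png",c["frame"])
try:
  cc,L,sz,z=fit(W,(.5915,.153));print(cc,L,sz,z);
except Exception as e: print(e)
profile(W,np.array([.5915,.153]),np.array([-.5315,-.847]))
q=(s["eef_pos"][:2]-[.5915,.153]);print("u",q@[-.5315,-.847],"v",q@[.847,-.5315])
E
```

```text
1.5 [0.65292602 0.25448782 0.20798256] [ 2.76831019e-01  9.60918283e-01  1.55040757e-04 -7.85738170e-04] [-0.36175075  0.10245418  0.68575144] -0.0028764798129724406 0.025
[[ 0.     0.959  0.283  0.072]
 [ 1.    -0.     0.     0.   ]
 [ 0.     0.283 -0.959 -0.118]
 [ 0.     0.     0.     1.   ]]
[0.59454987 0.15508401] [-0.530087  -0.8479433] (168.10350036621094, 50.48032760620117) 0.044325880096613424
rim 458 v med -1.2 z p95 71.0
[ 0  0  0  0 11  0 10 19 37 13  0 16  4 13 30 33  0  9  1 16 25 41  4 17
  2  7 12 29 23  0 25  1 13 11 36  0  0  0  0  0  0  0]
lid 859 v med -0.0 z p95 92.9
[  0   0   0   0   0 124  37   0   0   0   0 135  29   0   0   0  11 117
  21   0   0   0   0 131  52   4   0   0   0  35 158   5   0   0   0   0
   0   0   0   0   0   0]
u -0.11860811441967824 v -0.0019129381279240558
```

View pics/wrist1.png

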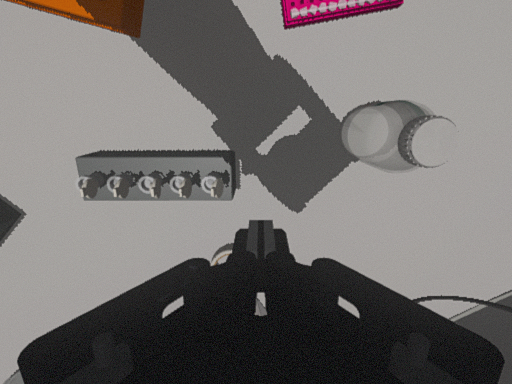

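The picture shows the shut fingers at (260,230), just beyond the hinge end of the row, with the lids standing open at (213..88,183). I'll descend to a fingertip height of 72 mm, then begin the stroke.

Emit:
jog_arm:
  increments:
    - {"dx": 0.013,"dy": -0.008,"dz": -0.4,"ax": 0,"ay": 0,"az": 0,"gripper": -1}
    - {"dx": 0.013,"dy": -0.008,"dz": -0.7,"ax": 0,"ay": 0,"az": 0,"gripper": -1}
    - {"dx": 0.013,"dy": -0.008,"dz": -0.925,"ax": 0,"ay": 0,"az": 0,"gripper": -1}
    - {"dx": 0.013,"dy": -0.008,"dz": -0.925,"ax": 0,"ay": 0,"az": 0,"gripper": -1}
    - {"dx": 0.013,"dy": -0.008,"dz": -0.925,"ax": 0,"ay": 0,"az": 0,"gripper": -1}

```text
time: 2.05
eef_pos: [0.6546, 0.2542, 0.0983]
tcp_rot: [0.276, 0.961, 0.0, 0.0]
contact_force: [0.8, 0.1, 0.4]
opening: -0.002
finger_force: 0.0
```

Emit:
jog_arm:
  increments:
    - {"dx": -0.02,"dy": -0.032,"dz": 0,"ax": 0,"ay": 0,"az": 0,"gripper": -1}
    - {"dx": -0.04,"dy": -0.064,"dz": 0,"ax": 0,"ay": 0,"az": 0,"gripper": -1}
    - {"dx": -0.06,"dy": -0.096,"dz": 0,"ax": 0,"ay": 0,"az": 0,"gripper": -1}
    - {"dx": -0.08,"dy": -0.128,"dz": 0,"ax": 0,"ay": 0,"az": 0,"gripper": -1}
    - {"dx": -0.1,"dy": -0.16,"dz": 0,"ax": 0,"ay": 0,"az": 0,"gripper": -1}
    - {"dx": -0.12,"dy": -0.192,"dz": 0,"ax": 0,"ay": 0,"az": 0,"gripper": -1}
    - {"dx": -0.14,"dy": -0.224,"dz": 0,"ax": 0,"ay": 0,"az": 0,"gripper": -1}
    - {"dx": -0.16,"dy": -0.256,"dz": 0,"ax": 0,"ay": 0,"az": 0,"gripper": -1}
    - {"dx": -0.18,"dy": -0.288,"dz": 0,"ax": 0,"ay": 0,"az": 0,"gripper": -1}
    - {"dx": -0.2,"dy": -0.32,"dz": 0,"ax": 0,"ay": 0,"az": 0,"gripper": -1}

```text
time: 3.05
eef_pos: [0.6309, 0.2139, 0.0973]
tcp_rot: [0.277, 0.961, -0.0, -0.0]
contact_force: [-0.7, 0.9, 0.1]
opening: -0.001
finger_force: 0.1
```

```bash
python3 - <<'E'
from h import *
s=get_state();print(s["time"],s["eef_pos"],s["contact_force"])
q=(s["eef_pos"][:2]-[.5915,.153]);print("u",q@[-.5315,-.847],"v",q@[.847,-.5315])
c=imaging.read_camera("wrist");cv2.imwrite("pics/wrist2.png",c["frame"])
E
```

```text
3.05 [0.63089975 0.2138853  0.09731804] [-0.6977304   0.93868354  0.10712707]
u -0.07251082063228301 v 0.0010110491675886391
```

View pics/wrist2.png

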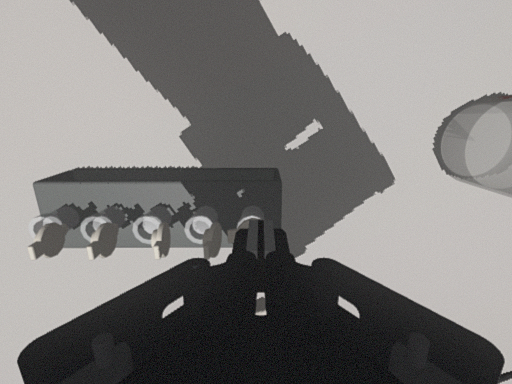

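The fingers at (260,230) are now over the first tube and pushing lid 0, and the other four lids still stand. I'll advance 9 mm, then ease down onto the lid while watching the force.

Emit:
jog_arm:
  increments:
    - {"dx": -0.02,"dy": -0.032,"dz": 0,"ax": 0,"ay": 0,"az": 0,"gripper": -1}
    - {"dx": -0.04,"dy": -0.064,"dz": -0.004,"ax": 0,"ay": 0,"az": 0,"gripper": -1}
    - {"dx": -0.04,"dy": -0.064,"dz": -0.009,"ax": 0,"ay": 0,"az": 0,"gripper": -1}
    - {"dx": -0.04,"dy": -0.064,"dz": -0.013,"ax": 0,"ay": 0,"az": 0,"gripper": -1}
    - {"dx": -0.04,"dy": -0.064,"dz": -0.013,"ax": 0,"ay": 0,"az": 0,"gripper": -1}

```text
time: 3.6
eef_pos: [0.6263, 0.2066, 0.0956]
tcp_rot: [0.277, 0.961, -0.0, -0.0]
contact_force: [0.0, 0.5, -0.0]
opening: 0.002
finger_force: 0.0
```

```bash
python3 - <<'E'
from h import *
for i in range(3):
  imaging.read_camera("wrist");s=get_state();print(s["time"],s["eef_pos"],s["contact_force"],s["wrist_torque"])
E
```

```text
3.65 [0.62629547 0.20664575 0.09567085] [-0.58689507 -0.12818949  0.00907047] [-0.00382153  0.02899727  0.01500914]
3.7 [0.62635239 0.20668196 0.09575075] [1.20078271 0.23082243 0.43581615] [ 0.0020081  -0.01634723 -0.00864958]
3.75 [0.62633843 0.20669423 0.09575132] [ 0.01306903  0.0198581  -0.36399637] [-0.02803669 -0.00517537 -0.01226773]
```

Emit:
jog_arm:
  increments:
    - {"dx": 0,"dy": 0,"dz": -0.005,"ax": 0,"ay": 0,"az": 0,"gripper": -1}
    - {"dx": 0,"dy": 0,"dz": -0.008,"ax": 0,"ay": 0,"az": 0,"gripper": -1}
    - {"dx": 0,"dy": 0,"dz": -0.008,"ax": 0,"ay": 0,"az": 0,"gripper": -1}

```text
time: 4.05
eef_pos: [0.6263, 0.2066, 0.0947]
tcp_rot: [0.277, 0.961, -0.0, -0.0]
contact_force: [0.5, -0.6, 0.5]
opening: -0.003
finger_force: 0.0
```

```bash
python3 - <<'E'
from h import *
for i in range(4):
  imaging.read_camera("wrist");s=get_state();print(s["time"],s["eef_pos"],s["contact_force"],s["wrist_torque"])
E
```

```text
4.1 [0.62624909 0.20655346 0.09471997] [ 0.47207362  0.08155932 -0.21305983] [-0.03039189  0.04623639 -0.01981432]
4.15 [0.62629036 0.20656175 0.09475916] [-0.01199618  0.52143672 -0.04037473] [-0.00421377  0.04065335  0.00890563]
4.2 [0.62628227 0.20653528 0.09478212] [0.14297269 0.23641061 0.31492849] [-0.03469372  0.03124842 -0.01222161]
4.25 [0.62628819 0.20657574 0.09479541] [-0.51190182 -0.4289309  -0.10501478] [ 0.01252737 -0.00207686 -0.05958708]
```

Emit:
jog_arm:
  increments:
    - {"dx": 0,"dy": 0,"dz": -0.004,"ax": 0,"ay": 0,"az": 0,"gripper": -1}
    - {"dx": 0,"dy": 0,"dz": -0.004,"ax": 0,"ay": 0,"az": 0,"gripper": -1}

```text
time: 4.45
eef_pos: [0.6263, 0.2065, 0.0943]
tcp_rot: [0.277, 0.961, -0.0, -0.0]
contact_force: [0.2, -0.4, -0.2]
opening: -0.002
finger_force: 0.0
```

Emit:
jog_arm:
  increments:
    - {"dx": 0,"dy": 0,"dz": -0.003,"ax": 0,"ay": 0,"az": 0,"gripper": -1}
    - {"dx": 0,"dy": 0,"dz": -0.003,"ax": 0,"ay": 0,"az": 0,"gripper": -1}

```text
time: 4.65
eef_pos: [0.6263, 0.2066, 0.0941]
tcp_rot: [0.277, 0.961, 0.0, 0.0]
contact_force: [0.6, 0.5, 0.7]
opening: -0.003
finger_force: 0.4
```

```bash
python3 - <<'E'
from h import *
F=[]
for i in range(5):
  imaging.read_camera("top");s=get_state();F.append(np.r_[s["contact_force"],s["eef_pos"][2]])
print(np.round(F,4),np.mean(F,0))
E
```

```text
[[-1.0136  1.0519  0.2796  0.0941]
 [-0.6358 -0.2639  0.7604  0.0941]
 [-0.8598 -1.0817  0.8609  0.0941]
 [ 0.1824 -0.3213  0.8442  0.0941]
 [-1.1132 -0.3873  1.9238  0.0941]] [-0.6879874  -0.20046591  0.93377062  0.0940955 ]
```

Light contact at about 1 N with the fingertip at 69.1 mm. I'll run along the row at this height.

Emit:
jog_arm:
  increments:
    - {"dx": -0.02,"dy": -0.032,"dz": 0,"ax": 0,"ay": 0,"az": 0,"gripper": -1}
    - {"dx": -0.04,"dy": -0.064,"dz": 0,"ax": 0,"ay": 0,"az": 0,"gripper": -1}
    - {"dx": -0.06,"dy": -0.096,"dz": 0,"ax": 0,"ay": 0,"az": 0,"gripper": -1}
    - {"dx": -0.08,"dy": -0.128,"dz": 0,"ax": 0,"ay": 0,"az": 0,"gripper": -1}
    - {"dx": -0.1,"dy": -0.16,"dz": 0,"ax": 0,"ay": 0,"az": 0,"gripper": -1}
    - {"dx": -0.12,"dy": -0.192,"dz": 0,"ax": 0,"ay": 0,"az": 0,"gripper": -1}
    - {"dx": -0.14,"dy": -0.224,"dz": 0,"ax": 0,"ay": 0,"az": 0,"gripper": -1}
    - {"dx": -0.16,"dy": -0.256,"dz": 0,"ax": 0,"ay": 0,"az": 0,"gripper": -1}
    - {"dx": -0.18,"dy": -0.288,"dz": 0,"ax": 0,"ay": 0,"az": 0,"gripper": -1}
    - {"dx": -0.2,"dy": -0.32,"dz": 0,"ax": 0,"ay": 0,"az": 0,"gripper": -1}

```text
time: 5.9
eef_pos: [0.6023, 0.168, 0.0942]
tcp_rot: [0.277, 0.961, 0.0, 0.0]
contact_force: [0.4, 0.6, -0.0]
opening: 0.002
finger_force: 0.3
```

```bash
python3 - <<'E'
from h import *
F=[]
for i in range(3):
  c=imaging.read_camera("top");s=get_state();F.append(np.r_[s["contact_force"],s["eef_pos"]])
print(np.round(F,4))
c=imaging.read_camera("wrist");cv2.imwrite("pics/wrist3.png",c["frame"])
E
```

```text
[[ 0.2576  0.5218  2.3872  0.6019  0.1674  0.094 ]
 [-0.5135  0.2563  1.7645  0.602   0.1675  0.0941]
 [-0.8508 -1.6548  1.716   0.602   0.1675  0.0941]]
```

View pics/wrist3.png

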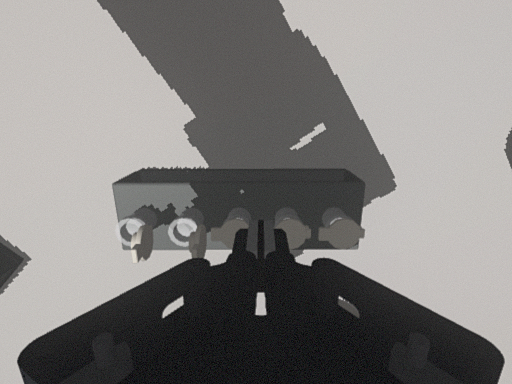

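Lids 0 and 1 lie flat at (343,232) and (290,232), lid 2 at (235,232) is going over, and the rack is square in place. Force is about 2 N, so I'll carry on.

Emit:
jog_arm:
  increments:
    - {"dx": -0.02,"dy": -0.032,"dz": 0,"ax": 0,"ay": 0,"az": 0,"gripper": -1}
    - {"dx": -0.04,"dy": -0.064,"dz": 0,"ax": 0,"ay": 0,"az": 0,"gripper": -1}
    - {"dx": -0.06,"dy": -0.096,"dz": 0,"ax": 0,"ay": 0,"az": 0,"gripper": -1}
    - {"dx": -0.08,"dy": -0.128,"dz": 0,"ax": 0,"ay": 0,"az": 0,"gripper": -1}
    - {"dx": -0.1,"dy": -0.16,"dz": 0,"ax": 0,"ay": 0,"az": 0,"gripper": -1}
    - {"dx": -0.12,"dy": -0.192,"dz": 0,"ax": 0,"ay": 0,"az": 0,"gripper": -1}
    - {"dx": -0.14,"dy": -0.224,"dz": 0,"ax": 0,"ay": 0,"az": 0,"gripper": -1}
    - {"dx": -0.16,"dy": -0.256,"dz": 0,"ax": 0,"ay": 0,"az": 0,"gripper": -1}
    - {"dx": -0.18,"dy": -0.288,"dz": 0,"ax": 0,"ay": 0,"az": 0,"gripper": -1}
    - {"dx": -0.2,"dy": -0.32,"dz": 0,"ax": 0,"ay": 0,"az": 0,"gripper": -1}

```text
time: 7.1
eef_pos: [0.5782, 0.1294, 0.094]
tcp_rot: [0.277, 0.961, 0.0, 0.0]
contact_force: [0.8, 1.3, 2.1]
opening: -0.003
finger_force: 1.2
```

Emit:
jog_arm:
  increments:
    - {"dx": -0.02,"dy": -0.032,"dz": 0,"ax": 0,"ay": 0,"az": 0,"gripper": -1}
    - {"dx": -0.04,"dy": -0.064,"dz": 0,"ax": 0,"ay": 0,"az": 0,"gripper": -1}
    - {"dx": -0.06,"dy": -0.096,"dz": 0,"ax": 0,"ay": 0,"az": 0,"gripper": -1}
    - {"dx": -0.08,"dy": -0.128,"dz": 0,"ax": 0,"ay": 0,"az": 0,"gripper": -1}
    - {"dx": -0.1,"dy": -0.16,"dz": 0,"ax": 0,"ay": 0,"az": 0,"gripper": -1}
    - {"dx": -0.12,"dy": -0.192,"dz": 0,"ax": 0,"ay": 0,"az": 0,"gripper": -1}
    - {"dx": -0.14,"dy": -0.224,"dz": 0,"ax": 0,"ay": 0,"az": 0,"gripper": -1}
    - {"dx": -0.16,"dy": -0.256,"dz": 0,"ax": 0,"ay": 0,"az": 0,"gripper": -1}
    - {"dx": -0.18,"dy": -0.288,"dz": 0,"ax": 0,"ay": 0,"az": 0,"gripper": -1}
    - {"dx": -0.2,"dy": -0.32,"dz": 0,"ax": 0,"ay": 0,"az": 0,"gripper": -1}

```text
time: 8.1
eef_pos: [0.5541, 0.0911, 0.094]
tcp_rot: [0.277, 0.961, 0.0, 0.0]
contact_force: [1.4, 2.4, 2.7]
opening: 0.004
finger_force: 1.5
```

```bash
python3 - <<'E'
from h import *
F=[]
for i in range(2):
  c=imaging.read_camera("top");s=get_state();F.append(np.r_[s["contact_force"],s["eef_pos"]])
print(np.round(F,4))
q=(s["eef_pos"][:2]-[.5915,.153]);print("u",q@[-.5315,-.847],"v",q@[.847,-.5315])
c=imaging.read_camera("wrist");cv2.imwrite("pics/wrist4.png",c["frame"])
E
```

```text
[[ 0.0442  1.3136  3.6111  0.5539  0.0907  0.094 ]
 [ 0.6306 -0.3313  3.6517  0.5539  0.0907  0.094 ]]
u 0.07276420312952481 v 0.0012924153734430023
```

View pics/wrist4.png

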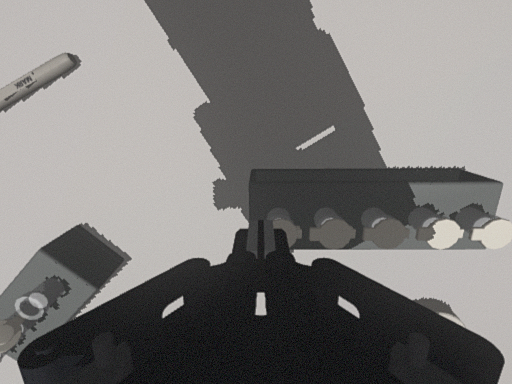

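All five lids lie flat at (285..495,232). I'll slide off the last tab, then lift clear.

Emit:
jog_arm:
  increments:
    - {"dx": -0.02,"dy": -0.032,"dz": 0,"ax": 0,"ay": 0,"az": 0,"gripper": -1}
    - {"dx": -0.04,"dy": -0.064,"dz": 0,"ax": 0,"ay": 0,"az": 0,"gripper": -1}
    - {"dx": -0.06,"dy": -0.096,"dz": 0,"ax": 0,"ay": 0,"az": 0,"gripper": -1}
    - {"dx": -0.08,"dy": -0.128,"dz": 0,"ax": 0,"ay": 0,"az": 0,"gripper": -1}
    - {"dx": -0.1,"dy": -0.16,"dz": 0,"ax": 0,"ay": 0,"az": 0,"gripper": -1}
    - {"dx": -0.115,"dy": -0.184,"dz": 0,"ax": 0,"ay": 0,"az": 0,"gripper": -1}
    - {"dx": -0.115,"dy": -0.184,"dz": 0.1,"ax": 0,"ay": 0,"az": 0,"gripper": -1}
    - {"dx": -0.115,"dy": -0.184,"dz": 0.4,"ax": 0,"ay": 0,"az": 0,"gripper": -1}
    - {"dx": -0.115,"dy": -0.184,"dz": 0.8,"ax": 0,"ay": 0,"az": 0,"gripper": -1}
    - {"dx": -0.115,"dy": -0.184,"dz": 1,"ax": 0,"ay": 0,"az": 0,"gripper": -1}

```text
time: 9.25
eef_pos: [0.5423, 0.0692, 0.2195]
tcp_rot: [0.277, 0.961, 0.001, 0.003]
contact_force: [1.0, -0.6, 0.6]
opening: 0.002
finger_force: 0.0
```

Emit:
jog_arm:
  increments:
    - {"dx": 0,"dy": 0.3,"dz": 0.6,"ax": 0,"ay": 0,"az": 0,"gripper": -1}
    - {"dx": 0,"dy": 0.6,"dz": 0.6,"ax": 0,"ay": 0,"az": 0,"gripper": -1}
    - {"dx": 0,"dy": 0.6,"dz": 0.6,"ax": 0,"ay": 0,"az": 0,"gripper": -1}
    - {"dx": 0,"dy": 0.6,"dz": 0.6,"ax": 0,"ay": 0,"az": 0,"gripper": -1}

```text
time: 9.65
eef_pos: [0.5407, 0.1423, 0.2879]
tcp_rot: [0.276, 0.961, 0.0, 0.001]
contact_force: [0.8, -0.4, -0.4]
opening: 0.0
finger_force: 0.0
```

```bash
python3 - <<'E'
from h import *
from scipy.spatial.transform import Rotation as R
s=get_state();c=imaging.read_camera("wrist");T=np.eye(4);T[:3,:3]=R.from_quat(s["tcp_rot"]).as_matrix();T[:3,3]=s["eef_pos"]
print(s["time"],s["eef_pos"],s["contact_force"])
W=world(c,T@c["mount"]);cv2.imwrite("pics/wrist5.png",c["frame"])
cc=np.array([.5915,.153]);L=np.array([-.5315,-.847]);n=np.array([.847,-.5315])
try: print(fit(W,cc))
except Exception as e: print(e)
d=W[...,:2]-cc;u=d@L*1e3;v=d@n*1e3;z=W[...,2]*1e3
for i in range(5):
  for o in(-6,0,6,12):
    m=(abs(u-(-64+32*i+o))<3)&(abs(v)<4)&(z<110);print(i,o,m.sum(),np.percentile(z[m],[50,95]).round(1) if m.any() else "")
E
```

```text
9.65 [0.54070707 0.14233553 0.28786225] [ 0.76839053 -0.36703681 -0.35179974]
(array([0.58531299, 0.16075354]), array([-0.5300429 , -0.84797084], dtype=float32), (167.1673126220703, 28.309005737304688), np.float64(0.044317782264223504))
0 -6 26 [69.4 70.5]
0 0 31 [69.5 70.2]
0 6 58 [58.7 70.1]
0 12 33 [44.7 69.7]
1 -6 27 [69.5 70.3]
1 0 28 [69.5 70. ]
1 6 53 [61.  70.4]
1 12 30 [44.8 70.1]
2 -6 26 [69. 70.]
2 0 31 [69.1 70.4]
2 6 44 [67.7 70.3]
2 12 35 [44.8 69.9]
3 -6 24 [69.2 70.1]
3 0 32 [69.1 70.5]
3 6 40 [68.6 69.7]
3 12 30 [45.1 70. ]
4 -6 24 [68.9 70.3]
4 0 31 [69.3 70.4]
4 6 37 [68.5 70.3]
4 12 33 [44.5 70.2]
```

View pics/wrist5.png

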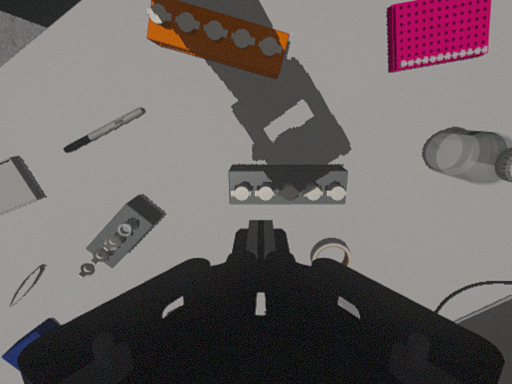

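All five lids at (242..338,192) are flat at 69 mm. The rack hasn't moved, measured against the earlier wrist fit, and the short rack's lids at (125..88,230..270) are still open. Handing in.

```bash
python3 -c "
from plant import job
print(job.sign_off())"
```

```text
the job is handed in; nothing more can be done
None
```

I closed all five lids on the long rack in one run from the hinge end: each now lies flat at about 69 mm. The rack has not moved, the short rack's lids are still open, and I handed the job in at about 10 s.

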